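# Pop open the fuse box door

## Task

Two black electrics boxes are screwed to the bench; open the one with the short, nearly square door. Press the ribbed edge of that door down once with the fingertips until its push-push latch lets go, take the hand away so that the door pops up and stands half open by itself for a second, then push it back with the outside of the fingers until it leans past upright and stays open. Do not press it shut again, leave the long door shut, and do not disturb or lift anything else lying on the bench.

Things in the scene. Friction and masses are not known exactly. Their poses are not given: they have to be found in the camera images.
- fuse_box: fuse box with the short door: black box 110 mm deep (x), 96 mm wide (y), top 55 mm above the bench, on a base plate 130 x 146 x 4 mm, fixed. Origin: centre of its underside, on the bench. x points level from the door's free edge towards the hinge, y along the hinge, z up. Hinge line at x = +25 mm, shut door's free edge at -35 mm; black top at x = +27 to +55 mm; in front, x = -55 to -37 mm, it is 8 mm lower
- short_door_pad (a point): where to press: top of the ribbed strip in the middle of the short door's free edge, 9 mm in from the edge, 56 mm above the bench while shut (moves with the door). The latch lets go when the free edge is pressed down about 4 mm, which takes about 5 N there; it bottoms at 5.4 mm. When the finger then goes up, a sprung kicker swings the door up to about 1.15 rad, where it rests
- short_door_edge (a point): middle of the short door's free edge, on its upper face (moves with the door). The door is a grey plastic plate 60 mm long (hinge to free edge), 64 mm wide, 5 mm thick, flush with the box top; half open, this edge is about 55 mm above the box top and 24 mm before the hinge. Under the edge hangs a small hook, 15 mm long
- short_door_hinge (a point): middle of the short door's hinge line, at the height of the box top (55 mm above the bench); does not move
- short_door (a joint): angle of the short door, rad: 0 shut and latched, negative while pressed in (stop at -0.09), about 1.15 after it has popped half open, 1.57 upright, stop at 1.95. From half open it swings freely on a light hinge (1 N at the free edge is plenty) and stays where it is left past upright
- tell_tale (a joint): hidden drag pointer in the fuse box, m: 0 at the start, pushed on by the short door as it opens (about 0.006 once half open) and stays there, so it shows that the door has been open
- relay_box: the other box, to be left alone: same black box 110 mm deep but 152 mm wide, 55 mm high, base plate 130 x 202 mm. Origin and axes as for the fuse box
- long_door (a joint): angle of the relay box's long door (60 x 120 mm, same kind of latch), rad: 0 shut; leave shut
- tape_roll: bystander: tan tape roll lying flat, 90 mm across, 28 mm high; origin at the centre of its underside
- bolt_a: bystander: dark steel bolt standing on its head between the boxes, head 22 mm across, 45 mm high; origin at its underside
- bolt_b: bystander: a second such bolt, standing beyond the boxes
- screwdriver: bystander: screwdriver lying beyond the boxes, red handle
- wrench: bystander: steel wrench lying beyond the boxes
- damper: bystander: black rubber damper standing on end, 44 mm across, 110 mm high, off to one side of the boxes
- grease_jar: bystander: jar 64 mm across, 75 mm high, off to the other side
There are look-alikes about, which are no part of the job. What is shaped like the fuse_box but turquoise or yellow is not meant.

How it is judged:
On the way, in this order (a step that is already met when the one before it is completed fails the run):
1. the short door has popped and stands half open by itself, with the hand away from it (value of joint short_door between 0.8 and 1.45 rad and contact force between the fingers and fuse_box below 0.1 N), for 0.4 s.
2. the short door has been pushed back past upright (value of joint short_door above 1.62 rad), for 0.2 s.
At the end, for the whole second after the job is handed in: the short door stands still, leaning back past upright (over 1.6 rad); the long door is shut (within 0.05 rad) (value of joint short_door above 1.6 rad and velocity of joint short_door between -0.05 and 0.05 rad/s and value of joint long_door below 0.05 rad); the robot touches nothing.
It fails at once if the short door was pushed shut again after it had popped (value of joint tell_tale above 0.003 m and value of joint short_door below 0.08 rad).
It fails at once if the long door was unlatched (value of joint long_door above 0.1 rad).
It fails at once if a bystander was moved by more than 25 mm or lifted (distance of any of tape_roll, bolt_a, bolt_b, screwdriver, wrench, damper, grease_jar from where it was at the start of the episode above 0.025 m).
It also fails if it takes over 48 s, if anything falls off the work surface, if the arm or the gripper's body presses on something with over 40 N, if the wrist force passes 120 N, or if a joint passes its speed limit or range.

## Robot

A 7-joint arm with a two-finger parallel gripper is mounted at the origin on the work surface. World frame = base frame: x ahead of the robot, y to its left, z up, the work surface at z = 0. Lengths are in m, angles in rad, forces in N, time in s.
With the tool pointing down it reaches from about 0.425 to 0.925 m from the base axis. Payload 6.8 kg.
Tool frame: the origin (TCP) lies on the centre line of the jaws, within the pads' length; the fingertips stand 19 mm ahead of it and the grasp point (between the pads) is the TCP; z points along the fingers, y is the line along which they close (so a half turn about z gives the same grasp; the last joint's range is limited). The gripper opens to 85 mm and grips with 20 to 120 N. Pads are 22 mm wide; open, the fingers measure 114 mm over their backs; the gripper's body (76 mm by 85 mm) begins 54 mm behind the grasp point. The pads swing forward as they close: fully open they stand 13 mm farther back than shut.
Start: joints at [1.118, 0.477, 0.022, 1.555, -0.011, 1.109, -0.083], TCP at [0.228, -0.635, 0.25] pointing down, gripper open.
Joint ranges: [-2.96, 2.96], [-0.34, 2.1], [-1.41, 1.46], [0.24, 2.44], [-1.37, 4.51], [0.17, 1.92], [-2.96, 2.96]. Speed limits (rad/s): [2.39, 2.39, 3.14, 3.14, 3.14, 3.14, 3.14].

## Interface

Orientations are given as a rotation vector (axis times angle).
In Python, from bench import r gives the robot as it stands. The module is installed in compiled form; this text tells all that it offers.
- The arm moves only by the tool arm_command, never from a script. Its argument "rows" is a list of rows, each an object of numbers: "fingers": the opening, from -1 (shut) to 1 (fully open); "x", "y", "z": the shift along the tool's x, y, z in m; "ax", "ay", "az": the turn, a rotation vector about the tool's x, y, z in degrees. In form: [{"fingers": .., "x": .., "y": .., "z": .., "ax": .., "ay": .., "az": ..}, ...]. A call has 1 to 10 rows; each row shifts and turns the commanded pose from where the row before left it, along the tool's axes as they then stand; what a row does not reach is not made up. A row lasts 1/12 s, in which the tool goes at most 41.7 mm and 7.16 degrees, less where a joint would pass 70% of its speed; a pose out of reach is approached as far as the arm can. A call is refused whole if a number of a shift passes 0.0417 or a number of a turn 7.16, either way. A call with a gripper value outside its range is refused whole. The fingers move at their own pace and stop on an object; "grip_force" is the grip in N (left out, the last holds). Time passes only in rows, so rows that do not move let the fingers close. It gives the time, the measured TCP pose, the force, the opening and the grip force at its end, in the units of the state.
- r.get_obs(): the state, without advancing time (a new reading comes with each control period).
- r.grab_frame(name): name is "scene" or "top" or "wrist"; returns a dict with "frame" (420x560x3 uint8, red, green, blue), "depth" (420x560 float32, m along the optical axis (not along the pixel's ray), 0 where there is no reading), "K" (3x3 intrinsics, pixels), "world_from_camera" (4x4, takes a point from camera to world coordinates). Camera axes: x right, y down, z forward; pixel columns grow to the right and rows downward; lengths in m; the calibration is good to about 2 mm. A picture is of the moment at which its call begins.
- r.hand_in(): hands the job in; it is judged then, once.
The state is a dict: "clock": time; "joints": joint angles; "qvel": joint speeds; "tau": joint torques, N m; "tcp_pos": TCP position; "orientation": TCP orientation; "contact_force": force on the tool from outside, world axes, zero at the start; "moment": the same for the moment, N m; "grip_width": finger opening in m; "gripper_force": force on a finger pad.
Only numpy, scipy, OpenCV 4.12 (cv2) and the standard library are available. Lean on these libraries where they do the work, as an engineer would, in place of code of your own. Each camera call takes 0.05 s, during which the arm holds its last target. There are 200 camera calls.

## Working session

There is one attempt and no reset: what is moved stays moved. The work goes in short steps, Python scripts to look and compute and a tool call to move; the robot and the scene stay as the last step left them, time stands still between calls to the robot, and variables do not carry over. Pictures are saved under pics/ and viewed, at most 10 in all, crops included, and the job is handed in when it is done.

Besides the shell and the picture viewer there is one more tool, called after "Emit:" as name([rows], argument=value, ...), one row to a line, values as JSON. arm_command: Moves the arm, as the interface text tells. Its arguments: {"type":"object","properties":{"rows":{"type":"array"},"grip_force":{"type":"number"}},"required":["rows"]}

```bash
mkdir -p pics; cat > h.py <<'E'
import numpy as np, cv2, pickle
from bench import r
def grab(n,tag):
    f=r.grab_frame(n); pickle.dump(f,open(f'pics/{tag}.pkl','wb')); cv2.imwrite(f'pics/{tag}.png',f['frame'][:,:,::-1]); return f
def load(tag): return pickle.load(open(f'pics/{tag}.pkl','rb'))
def ray(f,u,v):
    T=f['world_from_camera']; d=T[:3,:3]@np.linalg.inv(f['K'])@np.array([u,v,1.]); return T[:3,3],d
def onplane(f,u,v,z):
    o,d=ray(f,u,v); return o+d*(z-o[2])/d[2]
def dep(f,u,v):
    o,d=ray(f,u,v); return o+d*float(f['depth'][int(v),int(u)])
E
python3 - <<'E'
from h import *
for n in('scene','top'):
    f=grab(n,n+'0'); print(n,f['world_from_camera'].round(3).tolist(),f['K'][0])
print(r.get_obs())
a=cv2.imread('pics/scene0.png');b=cv2.imread('pics/top0.png')
E
```

```text
scene [[-0.153, 0.65, -0.745, 1.321], [0.988, 0.091, -0.123, 0.14], [-0.012, -0.755, -0.656, 0.784], [0.0, 0.0, 0.0, 1.0]] [433.8355522    0.         284.87206837]
top [[-0.008, -0.983, 0.183, 0.276], [-1.0, 0.013, 0.023, -0.027], [-0.025, -0.183, -0.983, 1.285], [0.0, 0.0, 0.0, 1.0]] [450.70203377   0.         281.35445782]
{'clock': 0.1, 'joints': array([ 1.1179021 ,  0.47769231,  0.02235888,  1.55633913, -0.01148512,
        1.10931872, -0.08309961]), 'qvel': array([ 5.00495177e-05, -1.89174112e-03, -4.70532287e-04, -1.71104427e-03,
        9.79753743e-04,  5.72515841e-04, -1.21503157e-03]), 'tau': array([ 4.57869537e-03, -5.97755456e+01,  1.61385499e+00, -2.81953114e+01,
        1.28674219e-02,  5.04171214e-03,  3.60833837e-06]), 'tcp_pos': array([ 0.22796135, -0.63480901,  0.24944577]), 'orientation': array([-3.09346732e+00, -5.38672187e-01,  6.51057472e-04]), 'contact_force': array([-0.21529552, -0.7550698 , -0.47219845]), 'moment': array([-0.01938458, -0.0287069 ,  0.03820077]), 'gripper_force': 0.0, 'grip_width': 0.08543204325777355}
```

View pics/scene0.png

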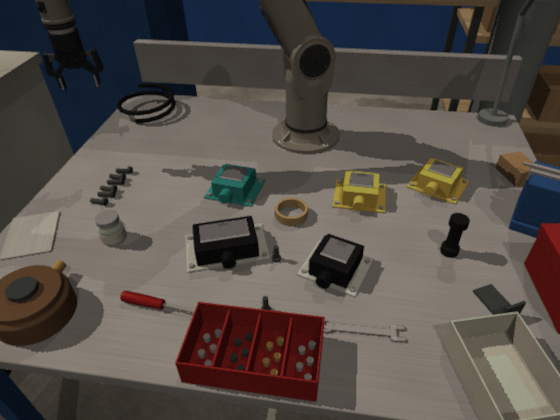

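View pics/top0.png

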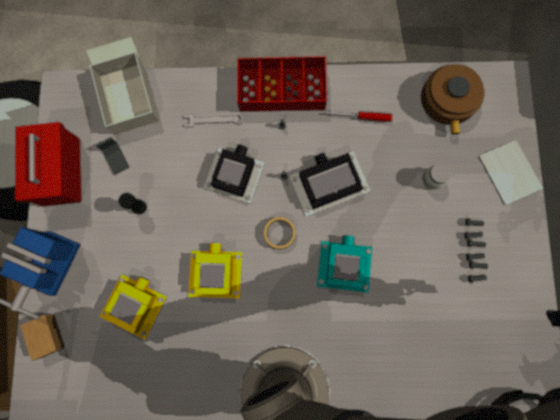

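Candidates: black square-door box at scene (337,260) / top (235,172); black long-door box at scene (225,240) / top (330,182); turquoise at scene (235,184) / top (345,265); yellow at scene (361,188) and (438,178). By colour and door shape, the choice is scene (337,260) / top (235,172). I'll check it in one close crop.

```bash
python3 - <<'E'
from h import *
s=load('scene0')['frame'][225:300,290:385,::-1]; t=load('top0')['frame'][135:210,195:275,::-1]
s=cv2.resize(s,None,fx=4.2,fy=4.2,interpolation=3); t=cv2.resize(t,None,fx=4.2,fy=4.2,interpolation=3)
cv2.imwrite('pics/c1.png',np.clip(np.hstack([s,t]).astype(float)*1.6,0,255).astype('uint8'))
f=load('top0');g=load('scene0')
for u,v in[(235,172),(240,150),(216,185),(330,182),(283,175)]: print(u,v,dep(f,u,v).round(3))
for u,v in[(337,250),(324,278)]: print(u,v,dep(g,u,v).round(3))
# grey door mask in top view
im=cv2.cvtColor(f['frame'],cv2.COLOR_RGB2GRAY); print(im[150:200:4,210:262:4])
E
```

```text
235 172 [0.596 0.133 0.052]
240 150 [0.662 0.12  0.045]
216 185 [0.56  0.187 0.048]
330 182 [ 0.562 -0.134  0.057]
283 175 [ 0.589 -0.002  0.037]
337 250 [0.599 0.142 0.055]
324 278 [0.68  0.119 0.044]
[[139 142 160  82  42  67  65  16  35  48 132 133 139]
 [ 97 100 102  24  23  15  24  31  23  77 120 127 137]
 [ 93 115  96  29  72  34  21  23  19  28  46 110 136]
 [ 94 127  44  48 106 111 119  82  35  25  24  87 173]
 [ 99 119  18 100 107 107 104 107 112  46  16 116 142]
 [119  81  26 107 104 107 106 105 107  24  18 151 162]
 [124  33  65 108 106 106 107 104  71  18  58 153 163]
 [123  14  91 106 104 106 102 108  35  14 117 154 160]
 [ 86  23  28  39  67  90 105 102  21  18 151 153 140]
 [ 95  15  17  21  19  21  32  37  28  75 152 159 135]
 [116  97  82  51  18   8  16  23  21 132 154 156 141]
 [145 144 116  92  91  89  57  22  26 147 156 137 145]
 [142 139 143 137 128 117 128 143 144 111 145 143 141]]
```

View pics/c1.png

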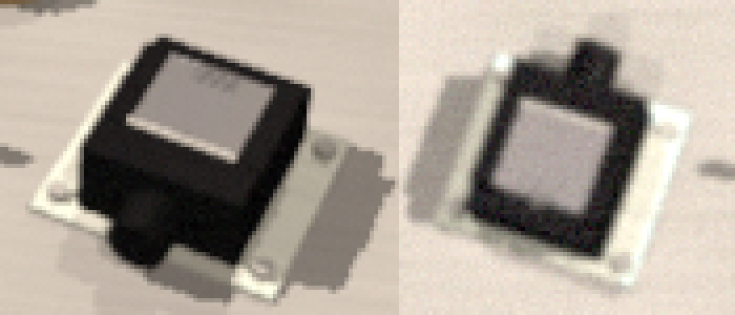

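The crop shows a black box with a nearly square grey door. The ribs are at crop (215,75), on the robot side, and the hinge line is at (180,140), on the far side by the gland. That is the fuse box. Next I measure the door quad in both views.

```bash
cat >> h.py <<'E'
def quad(f,c,lo,hi,w=40):
    g=cv2.GaussianBlur(f['frame'],(3,3),0).min(2); u,v=c; m=np.zeros_like(g)
    m[v-w:v+w,u-w:u+w]=cv2.inRange(g,lo,hi)[v-w:v+w,u-w:u+w]
    m=cv2.morphologyEx(m,cv2.MORPH_OPEN,np.ones((3,3)))
    n,l,s,_=cv2.connectedComponentsWithStats(m); k=(l==l[v,u]).astype('uint8')
    ct=max(cv2.findContours(k,0,2)[0],key=cv2.contourArea); return ct[:,0,:].astype(float)
E
python3 - <<'E'
from h import *
Q={}
for n,c in(('top0',(235,172)),('scene0',(337,252))):
    f=load(n); v=f['frame'][c[1],c[0]]; print(v)
    ct=quad(f,c,65,255); print(len(ct),cv2.boundingRect(ct.astype('int32')))
    for z in(.050,.055,.060):
        P=np.array([onplane(f,*p,z)[:2] for p in ct],dtype='float32')
        R=cv2.minAreaRect(P*1000); print(n,z,[np.round(a,1) for a in R], cv2.boxPoints(R).round(0).tolist())
    # ground-plane depth of door
    k=np.zeros(f['depth'].shape,'uint8'); cv2.fillPoly(k,[ct.astype('int32')],1); k=cv2.erode(k,np.ones((5,5)))
    vv,uu=np.nonzero(k); print('depth med',np.median([dep(f,a,b) for a,b in zip(uu,vv)],0).round(4))
E
```

```text
[112 105 102]
47 (218, 159, 27, 26)
top0 0.05 [array([598.1, 144.6]), array([65.7, 66.7]), np.float64(71.3)] [[556.0, 124.0], [619.0, 103.0], [640.0, 165.0], [577.0, 186.0]]
top0 0.055 [array([596.8, 143.9]), array([65.5, 66.4]), np.float64(71.3)] [[555.0, 124.0], [618.0, 102.0], [639.0, 164.0], [576.0, 186.0]]
top0 0.06 [array([595.4, 143.2]), array([65.2, 66.2]), np.float64(71.3)] [[554.0, 123.0], [616.0, 102.0], [637.0, 164.0], [575.0, 185.0]]
depth med [0.5975 0.144  0.0544]
[97 90 87]
55 (321, 239, 33, 24)
scene0 0.05 [array([594.7, 143.3]), array([62.7, 62.9]), np.float64(70.3)] [[555.0, 124.0], [614.0, 103.0], [635.0, 162.0], [576.0, 183.0]]
scene0 0.055 [array([599.7, 143.3]), array([62.3, 62.4]), np.float64(70.3)] [[560.0, 124.0], [619.0, 103.0], [640.0, 162.0], [581.0, 183.0]]
scene0 0.06 [array([604.6, 143.2]), array([61.9, 62. ]), np.float64(70.3)] [[565.0, 125.0], [623.0, 104.0], [644.0, 162.0], [586.0, 183.0]]
depth med [0.6008 0.1434 0.0552]
```

The two views agree on the door centre at about (0.598, 0.144), z 0.054, with box x at −19°. The pad is therefore near (0.577, 0.151). I'm moving over it with the fingers shut.

Emit:
arm_command([
  {"fingers": -1, "x": 0.027, "y": -0.028},
  {"fingers": -1, "x": 0.027, "y": -0.028},
  {"fingers": -1, "x": 0.027, "y": -0.028},
  {"fingers": -1, "x": 0.027, "y": -0.028},
  {"fingers": -1, "x": 0.027, "y": -0.028},
  {"fingers": -1, "x": 0.027, "y": -0.028},
  {"fingers": -1, "x": 0.027, "y": -0.028},
  {"fingers": -1, "x": 0.027, "y": -0.028},
  {"fingers": -1, "x": 0.027, "y": -0.028},
  {"fingers": -1, "x": 0.027, "y": -0.028},
])

```text
validation failed for argument at $.ro...
```

Emit:
arm_command([
  {"fingers": -1, "x": 0.027, "y": -0.028},
  {"fingers": -1, "x": 0.027, "y": -0.028},
  {"fingers": -1, "x": 0.027, "y": -0.028},
  {"fingers": -1, "x": 0.027, "y": -0.028},
  {"fingers": -1, "x": 0.027, "y": -0.028},
  {"fingers": -1, "x": 0.027, "y": -0.028},
  {"fingers": -1, "x": 0.027, "y": -0.028},
  {"fingers": -1, "x": 0.027, "y": -0.028},
  {"fingers": -1, "x": 0.027, "y": -0.028},
  {"fingers": -1, "x": 0.027, "y": -0.028},
])

```text
validation failed for argument at $.ro...
```

Emit:
arm_command([
  {"fingers": -1, "az": 6.5},
  {"fingers": -1, "az": 6.5},
  {"fingers": -1, "az": 6.5},
  {"fingers": -1, "az": 6.5},
  {"fingers": -1, "az": 6.5},
  {"fingers": -1, "az": 6.5},
  {"fingers": -1},
])

```text
validation failed for argument at $.ro...
```

Emit:
arm_command([
  {"fingers": -1, "x": 0.027, "y": -0.028, "z": 0, "ax": 0, "ay": 0, "az": 0},
  {"fingers": -1, "x": 0.027, "y": -0.028, "z": 0, "ax": 0, "ay": 0, "az": 0},
  {"fingers": -1, "x": 0.027, "y": -0.028, "z": 0, "ax": 0, "ay": 0, "az": 0},
  {"fingers": -1, "x": 0.027, "y": -0.028, "z": 0, "ax": 0, "ay": 0, "az": 0},
  {"fingers": -1, "x": 0.027, "y": -0.028, "z": 0, "ax": 0, "ay": 0, "az": 0},
  {"fingers": -1, "x": 0.027, "y": -0.028, "z": 0, "ax": 0, "ay": 0, "az": 0},
  {"fingers": -1, "x": 0.027, "y": -0.028, "z": 0, "ax": 0, "ay": 0, "az": 0},
  {"fingers": -1, "x": 0.027, "y": -0.028, "z": 0, "ax": 0, "ay": 0, "az": 0},
  {"fingers": -1, "x": 0.027, "y": -0.028, "z": 0, "ax": 0, "ay": 0, "az": 0},
  {"fingers": -1, "x": 0.027, "y": -0.028, "z": 0, "ax": 0, "ay": 0, "az": 0},
])

```text
clock: 0.93
tcp_pos: [0.3878, -0.2786, 0.2502]
orientation: [-3.095, -0.539, 0.0]
contact_force: [1.6, -0.2, 0.2]
grip_width: -0.0003
gripper_force: 0.0
```

Emit:
arm_command([
  {"fingers": -1, "x": 0.027, "y": -0.028, "z": 0, "ax": 0, "ay": 0, "az": 0},
  {"fingers": -1, "x": 0.027, "y": -0.028, "z": 0, "ax": 0, "ay": 0, "az": 0},
  {"fingers": -1, "x": 0.027, "y": -0.028, "z": 0, "ax": 0, "ay": 0, "az": 0},
  {"fingers": -1, "x": 0.027, "y": -0.028, "z": 0, "ax": 0, "ay": 0, "az": 0},
  {"fingers": -1, "x": 0.027, "y": -0.028, "z": 0, "ax": 0, "ay": 0, "az": 0},
  {"fingers": -1, "x": 0.027, "y": -0.028, "z": 0, "ax": 0, "ay": 0, "az": 0},
  {"fingers": -1, "x": 0.027, "y": -0.028, "z": 0, "ax": 0, "ay": 0, "az": 0},
  {"fingers": -1, "x": 0.027, "y": -0.028, "z": 0, "ax": 0, "ay": 0, "az": 0},
  {"fingers": -1, "x": 0.027, "y": -0.028, "z": 0, "ax": 0, "ay": 0, "az": 0},
  {"fingers": -1, "x": 0.027, "y": -0.028, "z": 0, "ax": 0, "ay": 0, "az": 0},
])

```text
clock: 1.77
tcp_pos: [0.5473, 0.0759, 0.25]
orientation: [3.095, 0.539, -0.001]
contact_force: [0.6, -0.6, 0.6]
grip_width: -0.0002
gripper_force: 0.0
```

Emit:
arm_command([
  {"fingers": -1, "x": 0, "y": 0, "z": 0, "ax": 0, "ay": 0, "az": 6.5},
  {"fingers": -1, "x": 0, "y": 0, "z": 0, "ax": 0, "ay": 0, "az": 6.5},
  {"fingers": -1, "x": 0, "y": 0, "z": 0, "ax": 0, "ay": 0, "az": 6.5},
  {"fingers": -1, "x": 0, "y": 0, "z": 0, "ax": 0, "ay": 0, "az": 6.5},
  {"fingers": -1, "x": 0, "y": 0, "z": 0, "ax": 0, "ay": 0, "az": 6.5},
  {"fingers": -1, "x": 0, "y": 0, "z": 0, "ax": 0, "ay": 0, "az": 6.5},
  {"fingers": -1, "x": 0, "y": 0, "z": 0, "ax": 0, "ay": 0, "az": 0},
])

```text
clock: 2.35
tcp_pos: [0.5468, 0.0742, 0.2499]
orientation: [3.096, -0.531, -0.001]
contact_force: [0.8, -0.8, 0.3]
grip_width: -0.0001
gripper_force: 0.0
```

```bash
python3 - <<'E'
from h import *
from scipy.spatial.transform import Rotation as R
f=grab('wrist','w1'); o=r.get_obs()
M=R.from_rotvec(o['orientation']).as_matrix(); print(M.round(3),o['tcp_pos'],o['joints'].round(2))
print((M.T@(np.array([.576,.151,.15])-o['tcp_pos'])).round(4))
print(f['world_from_camera'].round(3).tolist())
E
```

```text
[[ 0.945 -0.328 -0.001]
 [-0.328 -0.945 -0.   ]
 [-0.     0.001 -1.   ]] [0.54686337 0.07425042 0.25000232] [ 0.    0.29 -0.3   1.84  0.1   1.03 -2.25]
[ 0.0024 -0.0821  0.1   ]
[[-0.334, -0.896, -0.291, 0.621], [-0.942, 0.318, 0.104, 0.048], [-0.001, 0.309, -0.951, 0.374], [0.0, 0.0, 0.0, 1.0]]
```

View pics/w1.png

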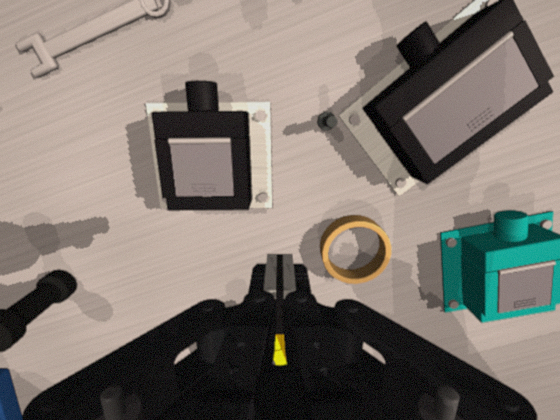

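The wrist view shows the fuse box square to the tool. The ribs are at (203,187), the hinge edge is at y≈139, and the free edge is at y≈196. I ray-cast these as a check.

```bash
python3 - <<'E'
from h import *
f=load('w1')
for p in[(203,187),(203,197),(201,139),(170,168),(234,168)]: print(p,onplane(f,*p,.055).round(4),dep(f,*p).round(4))
E
```

```text
(203, 187) [0.5776 0.1533 0.055 ] [0.578  0.1523 0.0579]
(203, 197) [0.5671 0.158  0.055 ] [0.5659 0.1604 0.0478]
(201, 139) [0.6257 0.134  0.055 ] [0.6257 0.133  0.0587]
(170, 168) [0.6089 0.1784 0.055 ] [0.6089 0.1782 0.0555]
(234, 168) [0.5857 0.1129 0.055 ] [0.5857 0.1128 0.0554]
```

Emit:
arm_command([
  {"fingers": -1, "x": 0.001, "y": -0.027, "z": 0.03, "ax": 0, "ay": 0, "az": 0},
  {"fingers": -1, "x": 0.001, "y": -0.027, "z": 0.03, "ax": 0, "ay": 0, "az": 0},
  {"fingers": -1, "x": 0, "y": -0.028, "z": 0.03, "ax": 0, "ay": 0, "az": 0},
  {"fingers": -1, "x": 0, "y": 0, "z": 0.03, "ax": 0, "ay": 0, "az": 0},
  {"fingers": -1, "x": 0, "y": 0, "z": 0, "ax": 0, "ay": 0, "az": 0},
])

```text
clock: 2.82
tcp_pos: [0.5723, 0.152, 0.1243]
orientation: [3.096, -0.514, -0.014]
contact_force: [-0.8, -0.6, -1.1]
grip_width: -0.0001
gripper_force: 0.0
```

Emit:
arm_command([
  {"fingers": -1, "x": 0, "y": 0, "z": 0, "ax": 0, "ay": 0, "az": 0},
  {"fingers": -1, "x": 0, "y": 0, "z": 0.02, "ax": 0, "ay": 0, "az": 0},
  {"fingers": -1, "x": 0, "y": 0, "z": 0.02, "ax": 0, "ay": 0, "az": 0},
  {"fingers": -1, "x": 0, "y": 0, "z": 0, "ax": 0, "ay": 0, "az": 0},
  {"fingers": -1, "x": 0, "y": 0, "z": 0, "ax": 0, "ay": 0, "az": 0},
  {"fingers": -1, "x": 0, "y": 0, "z": 0, "ax": 0, "ay": 0, "az": 0},
  {"fingers": -1, "x": 0, "y": 0, "z": 0, "ax": 0, "ay": 0, "az": 0},
])

```text
clock: 3.4
tcp_pos: [0.5773, 0.1511, 0.0924]
orientation: [-3.096, 0.525, -0.005]
contact_force: [0.1, -0.7, 0.1]
grip_width: -0.0002
gripper_force: 0.0
```

Emit:
arm_command([
  {"fingers": -1, "x": -0.002, "y": 0, "z": 0.007, "ax": 0, "ay": 0, "az": 0},
  {"fingers": -1, "x": 0, "y": 0, "z": 0.007, "ax": 0, "ay": 0, "az": 0},
  {"fingers": -1, "x": 0, "y": 0, "z": 0, "ax": 0, "ay": 0, "az": 0},
  {"fingers": -1, "x": 0, "y": 0, "z": 0, "ax": 0, "ay": 0, "az": 0},
])

```text
clock: 3.73
tcp_pos: [0.5737, 0.1516, 0.0758]
orientation: [3.097, -0.525, -0.002]
contact_force: [0.1, 0.8, -0.1]
grip_width: -0.0003
gripper_force: 0.0
```

Emit:
arm_command([
  {"fingers": -1, "x": 0, "y": 0, "z": 0.002, "ax": 0, "ay": 0, "az": 0},
  {"fingers": -1, "x": 0, "y": 0, "z": 0.002, "ax": 0, "ay": 0, "az": 0},
  {"fingers": -1, "x": 0, "y": 0, "z": 0, "ax": 0, "ay": 0, "az": 0},
  {"fingers": -1, "x": 0, "y": 0, "z": 0, "ax": 0, "ay": 0, "az": 0},
])

```text
clock: 4.07
tcp_pos: [0.5743, 0.1518, 0.0725]
orientation: [-3.097, 0.525, -0.0]
contact_force: [-1.3, -0.4, 2.4]
grip_width: -0.0002
gripper_force: 1.6
```

Emit:
arm_command([
  {"fingers": -1, "x": 0, "y": 0, "z": 0.002, "ax": 0, "ay": 0, "az": 0},
  {"fingers": -1, "x": 0, "y": 0, "z": 0, "ax": 0, "ay": 0, "az": 0},
  {"fingers": -1, "x": 0, "y": 0, "z": 0, "ax": 0, "ay": 0, "az": 0},
])

```text
clock: 4.32
tcp_pos: [0.5743, 0.1518, 0.0708]
orientation: [-3.097, 0.525, -0.001]
contact_force: [-1.2, -0.8, 6.6]
grip_width: 0.0001
gripper_force: 3.0
```

Emit:
arm_command([
  {"fingers": -1, "x": 0, "y": 0, "z": 0.001, "ax": 0, "ay": 0, "az": 0},
  {"fingers": -1, "x": 0, "y": 0, "z": 0, "ax": 0, "ay": 0, "az": 0},
  {"fingers": -1, "x": 0, "y": 0, "z": 0, "ax": 0, "ay": 0, "az": 0},
])

```text
clock: 4.57
tcp_pos: [0.5744, 0.1518, 0.0705]
orientation: [-3.097, 0.525, -0.001]
contact_force: [-4.2, -0.9, 12.7]
grip_width: -0.0
gripper_force: 6.3
```

Emit:
arm_command([
  {"fingers": -1, "x": 0, "y": 0, "z": 0.001, "ax": 0, "ay": 0, "az": 0},
  {"fingers": -1, "x": 0, "y": 0, "z": 0, "ax": 0, "ay": 0, "az": 0},
  {"fingers": -1, "x": 0, "y": 0, "z": 0, "ax": 0, "ay": 0, "az": 0},
])

```text
clock: 4.82
tcp_pos: [0.5744, 0.1519, 0.0702]
orientation: [3.097, -0.525, 0.001]
contact_force: [-6.7, -1.4, 19.2]
grip_width: 0.0002
gripper_force: 9.7
```

The door has bottomed, so the latch should have let go. I'm taking the hand up and back towards the robot.

Emit:
arm_command([
  {"fingers": -1, "x": -0.005, "y": 0, "z": -0.015, "ax": 0, "ay": 0, "az": 0},
  {"fingers": -1, "x": -0.027, "y": 0, "z": -0.027, "ax": 0, "ay": 0, "az": 0},
  {"fingers": -1, "x": -0.027, "y": 0, "z": -0.027, "ax": 0, "ay": 0, "az": 0},
  {"fingers": -1, "x": -0.025, "y": 0, "z": 0, "ax": 0, "ay": 0, "az": 0},
  {"fingers": -1, "x": 0, "y": 0, "z": 0, "ax": 0, "ay": 0, "az": 0},
  {"fingers": -1, "x": 0, "y": 0, "z": 0, "ax": 0, "ay": 0, "az": 0},
  {"fingers": -1, "x": 0, "y": 0, "z": 0, "ax": 0, "ay": 0, "az": 0},
  {"fingers": -1, "x": 0, "y": 0, "z": 0, "ax": 0, "ay": 0, "az": 0},
  {"fingers": -1, "x": 0, "y": 0, "z": 0, "ax": 0, "ay": 0, "az": 0},
  {"fingers": -1, "x": 0, "y": 0, "z": 0, "ax": 0, "ay": 0, "az": 0},
])

```text
clock: 5.65
tcp_pos: [0.4953, 0.1789, 0.1368]
orientation: [3.097, -0.527, -0.001]
contact_force: [-0.4, -1.1, 0.2]
grip_width: 0.0
gripper_force: 0.0
```

```bash
python3 - <<'E'
from h import *
f=grab('scene','s2')
cv2.imwrite('pics/s2c.png',cv2.resize(f['frame'][170:310,260:420,::-1],None,fx=4,fy=4,interpolation=3))
E
```

```text
(no output)
```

View pics/s2c.png

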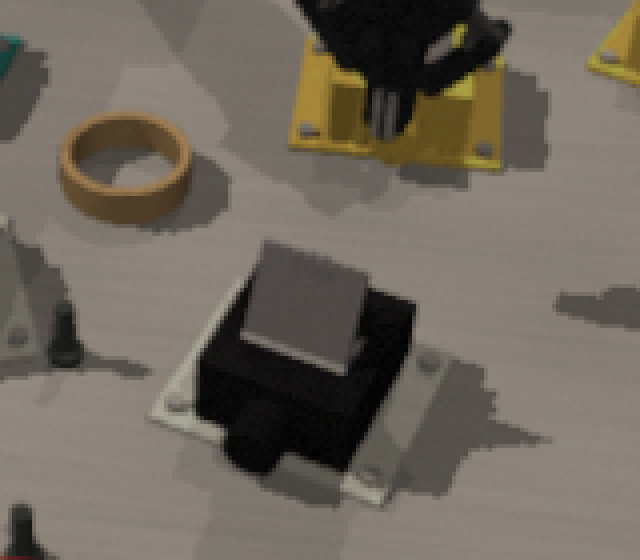

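The crop shows the door standing half open at (305,300), with the hand clear at (385,120). I'm letting it stand a little longer, then lowering in front of it and pushing.

Emit:
arm_command([
  {"fingers": -1, "x": 0, "y": 0, "z": 0, "ax": 0, "ay": 0, "az": 0},
  {"fingers": -1, "x": 0, "y": 0, "z": 0, "ax": 0, "ay": 0, "az": 0},
  {"fingers": -1, "x": 0, "y": 0, "z": 0, "ax": 0, "ay": 0, "az": 0},
  {"fingers": -1, "x": 0, "y": 0, "z": 0.014, "ax": 0, "ay": 0, "az": 0},
  {"fingers": -1, "x": 0, "y": 0, "z": 0.014, "ax": 0, "ay": 0, "az": 0},
  {"fingers": -1, "x": 0, "y": 0, "z": 0, "ax": 0, "ay": 0, "az": 0},
])

```text
clock: 6.2
tcp_pos: [0.4935, 0.1787, 0.1073]
orientation: [3.095, -0.525, -0.005]
contact_force: [-1.0, -0.3, 0.9]
grip_width: 0.0001
gripper_force: 0.0
```

Emit:
arm_command([
  {"fingers": -1, "x": 0.015, "y": 0, "z": 0, "ax": 0, "ay": 0, "az": 0},
  {"fingers": -1, "x": 0.015, "y": 0, "z": 0, "ax": 0, "ay": 0, "az": 0},
  {"fingers": -1, "x": 0.015, "y": 0, "z": 0, "ax": 0, "ay": 0, "az": 0},
  {"fingers": -1, "x": 0.015, "y": 0, "z": 0, "ax": 0, "ay": 0, "az": 0},
  {"fingers": -1, "x": 0.01, "y": 0, "z": 0, "ax": 0, "ay": 0, "az": 0},
  {"fingers": -1, "x": 0.01, "y": 0, "z": 0, "ax": 0, "ay": 0, "az": 0},
  {"fingers": -1, "x": 0.01, "y": 0, "z": 0, "ax": 0, "ay": 0, "az": 0},
  {"fingers": -1, "x": 0.01, "y": 0, "z": 0, "ax": 0, "ay": 0, "az": 0},
  {"fingers": -1, "x": 0, "y": 0, "z": 0, "ax": 0, "ay": 0, "az": 0},
])

```text
clock: 6.95
tcp_pos: [0.5912, 0.1454, 0.1095]
orientation: [-3.097, 0.528, -0.002]
contact_force: [-0.4, -0.3, 0.8]
grip_width: -0.0002
gripper_force: 0.0
```

Emit:
arm_command([
  {"fingers": -1, "x": 0.005, "y": 0, "z": 0, "ax": 0, "ay": 0, "az": 0},
  {"fingers": -1, "x": 0.005, "y": 0, "z": 0, "ax": 0, "ay": 0, "az": 0},
  {"fingers": -1, "x": 0.005, "y": 0, "z": 0, "ax": 0, "ay": 0, "az": 0},
  {"fingers": -1, "x": 0, "y": 0, "z": 0, "ax": 0, "ay": 0, "az": 0},
  {"fingers": -1, "x": 0, "y": 0, "z": 0, "ax": 0, "ay": 0, "az": 0},
])

```text
clock: 7.37
tcp_pos: [0.6035, 0.1414, 0.1093]
orientation: [-3.097, 0.525, -0.0]
contact_force: [-0.4, 0.5, 0.2]
grip_width: 0.0003
gripper_force: 0.0
```

```bash
python3 - <<'E'
from h import *
f=grab('scene','s3')
cv2.imwrite('pics/s3c.png',cv2.resize(f['frame'][170:310,260:420,::-1],None,fx=4,fy=4,interpolation=3))
E
```

```text
(no output)
```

View pics/s3c.png

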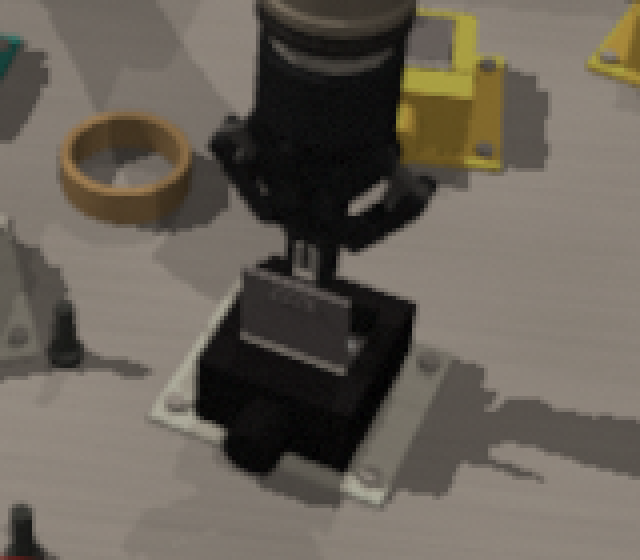

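The door is being pushed and is near upright; its free edge runs from (243,268) to (350,298) in the crop. I compute its angle from that edge.

```bash
cat >> h.py <<'E'
def ang(f,u,v):
    bx=np.array([.944,-.33,0]);by=np.array([.33,.944,0]);h=np.array([.626,.1337,.055])
    o,d=ray(f,u,v); p=o+d*((h-o)@by)/(d@by)-h; x,z=p@bx,p[2]; return x,z,np.arctan2(z,-x)
E
python3 - <<'E'
from h import *
f=load('s3')
for u,v in[(297,283),(298,286)]: print(ang(f,260+u/4,170+v/4))
E
```

```text
(np.float64(-0.001713087415851656), np.float64(0.0528410971831536), np.float64(1.5383880742001044))
(np.float64(-0.003776678929185146), np.float64(0.04871074515117007), np.float64(1.493418358661737))
```

Emit:
arm_command([
  {"fingers": -1, "x": 0.004, "y": 0, "z": 0, "ax": 0, "ay": 0, "az": 0},
  {"fingers": -1, "x": 0.004, "y": 0, "z": 0, "ax": 0, "ay": 0, "az": 0},
  {"fingers": -1, "x": 0.004, "y": 0, "z": 0, "ax": 0, "ay": 0, "az": 0},
  {"fingers": -1, "x": 0, "y": 0, "z": 0, "ax": 0, "ay": 0, "az": 0},
  {"fingers": -1, "x": 0, "y": 0, "z": 0, "ax": 0, "ay": 0, "az": 0},
])

```text
clock: 7.83
tcp_pos: [0.6151, 0.1373, 0.1093]
orientation: [3.097, -0.526, 0.0]
contact_force: [-0.4, 0.3, 0.4]
grip_width: -0.0
gripper_force: 0.0
```

```bash
python3 - <<'E'
from h import *
f=grab('scene','s4')
cv2.imwrite('pics/s4c.png',cv2.resize(f['frame'][170:310,260:420,::-1],None,fx=4,fy=4,interpolation=3))
E
```

```text
(no output)
```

View pics/s4c.png

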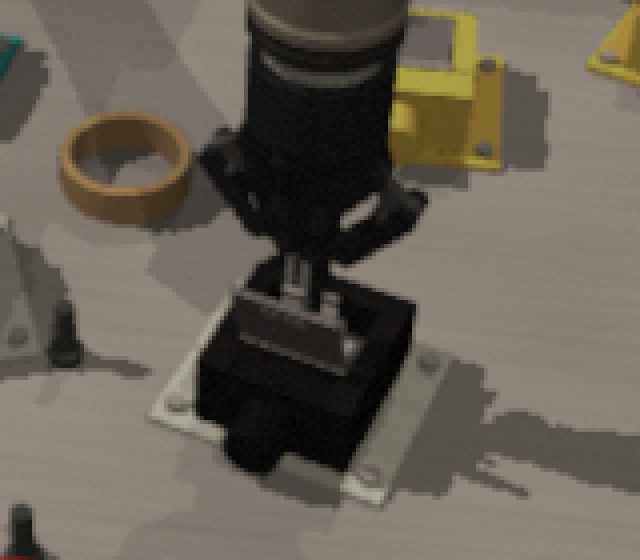

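The free edge runs from (235,290) to (345,325), and the hook sits beside the finger at (330,300). The door is leaning back.

```bash
python3 - <<'E'
from h import *
f=load('s4')
for u,v in[(291,303),(292,310)]: print(ang(f,260+u/4,170+v/4))
E
```

```text
(np.float64(0.005227333156967888), np.float64(0.04334071693956459), np.float64(1.6908267612485541))
(np.float64(0.0026301684374985725), np.float64(0.03549611965948379), np.float64(1.6447585143149226))
```

Emit:
arm_command([
  {"fingers": -1, "x": 0.002, "y": 0, "z": 0, "ax": 0, "ay": 0, "az": 0},
  {"fingers": -1, "x": 0, "y": 0, "z": 0, "ax": 0, "ay": 0, "az": 0},
  {"fingers": -1, "x": 0, "y": 0, "z": 0, "ax": 0, "ay": 0, "az": 0},
  {"fingers": -1, "x": 0, "y": 0, "z": 0, "ax": 0, "ay": 0, "az": 0},
])

```text
clock: 8.22
tcp_pos: [0.6166, 0.1369, 0.1093]
orientation: [-3.097, 0.525, 0.0]
contact_force: [-0.9, 0.4, -0.2]
grip_width: -0.0002
gripper_force: 0.1
```

```bash
cat >> h.py <<'E'
def ang2(f,u,v):
    bx=np.array([.944,-.33,0]);h=np.array([.626,.1337,.055]); o,d=ray(f,u,v); t=np.linspace(.4,1.3,90001)
    P=o+d*t[:,None]-h; x=P@bx; z=P[:,2]; i=np.argmax(np.hypot(x,z)<.060); return x[i],z[i],np.arctan2(z[i],-x[i])
E
python3 - <<'E'
from h import *
for n,c in(('s2',[(316,257)]),('s3',[(297,283)]),('s4',[(291,303),(292,310)])):
    for u,v in c: print(n,ang2(load(n),260+u/4,170+v/4))
f=grab('scene','s5')
cv2.imwrite('pics/s5c.png',cv2.resize(f['frame'][170:310,260:420,::-1],None,fx=4,fy=4,interpolation=3))
E
```

```text
s2 (np.float64(-0.023574217356482977), np.float64(0.05517334323412642), np.float64(1.1669998972926061))
s3 (np.float64(0.005023035624574116), np.float64(0.05978335728473643), np.float64(1.654620081129476))
s4 (np.float64(0.018291312817161915), np.float64(0.057139576763149784), np.float64(1.8806048112285818))
s4 (np.float64(0.021802116009317054), np.float64(0.05589657879723691), np.float64(1.9426904487967174))
```

The same method gives 1.17 rad for the half-open picture, so it holds. The door is now at about 1.9 rad, well past upright. I'm backing off.

Emit:
arm_command([
  {"fingers": -1, "x": -0.005, "y": 0, "z": 0, "ax": 0, "ay": 0, "az": 0},
  {"fingers": -1, "x": -0.01, "y": 0, "z": 0, "ax": 0, "ay": 0, "az": 0},
  {"fingers": -1, "x": -0.02, "y": 0, "z": 0, "ax": 0, "ay": 0, "az": 0},
  {"fingers": -1, "x": -0.025, "y": 0, "z": 0, "ax": 0, "ay": 0, "az": 0},
  {"fingers": -1, "x": -0.025, "y": 0, "z": 0, "ax": 0, "ay": 0, "az": 0},
  {"fingers": -1, "x": -0.02, "y": 0, "z": -0.02, "ax": 0, "ay": 0, "az": 0},
  {"fingers": -1, "x": 0, "y": 0, "z": -0.03, "ax": 0, "ay": 0, "az": 0},
  {"fingers": -1, "x": 0, "y": 0, "z": 0, "ax": 0, "ay": 0, "az": 0},
  {"fingers": -1, "x": 0, "y": 0, "z": 0, "ax": 0, "ay": 0, "az": 0},
  {"fingers": -1, "x": 0, "y": 0, "z": 0, "ax": 0, "ay": 0, "az": 0},
])

```text
clock: 9.1
tcp_pos: [0.5171, 0.1713, 0.1592]
orientation: [3.097, -0.525, 0.0]
contact_force: [0.0, -0.7, -0.5]
grip_width: 0.0001
gripper_force: 0.0
```

Emit:
arm_command([
  {"fingers": -1, "x": 0, "y": 0, "z": 0, "ax": 0, "ay": 0, "az": 0},
  {"fingers": -1, "x": 0, "y": 0, "z": 0, "ax": 0, "ay": 0, "az": 0},
  {"fingers": -1, "x": 0, "y": 0, "z": 0, "ax": 0, "ay": 0, "az": 0},
  {"fingers": -1, "x": 0, "y": 0, "z": 0, "ax": 0, "ay": 0, "az": 0},
])

```text
clock: 9.43
tcp_pos: [0.5173, 0.1713, 0.1586]
orientation: [3.097, -0.525, -0.002]
contact_force: [-0.5, -0.2, -0.8]
grip_width: 0.0005
gripper_force: 0.0
```

```bash
python3 - <<'E'
from h import *
f=grab('scene','s6')
cv2.imwrite('pics/s6c.png',cv2.resize(f['frame'][150:340,130:420,::-1],None,fx=2.7,fy=2.7,interpolation=3))
E
```

```text
(no output)
```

View pics/s6c.png

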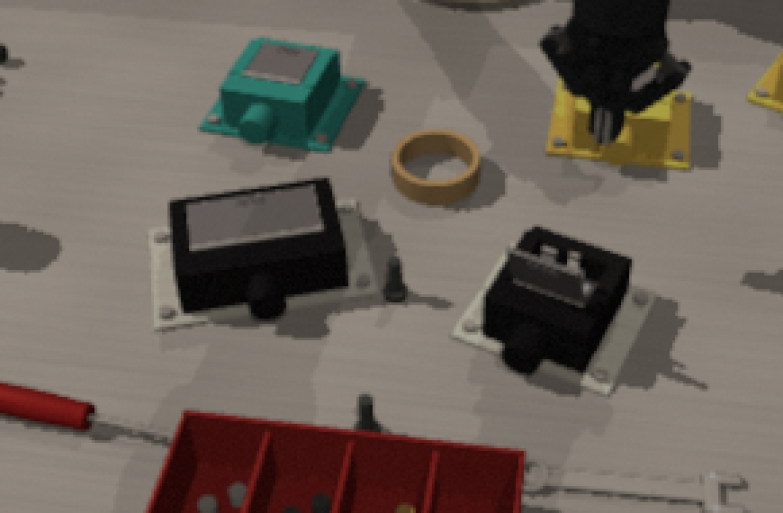

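The short door leans back open at (550,275) with the hand clear. The long door at (255,215) is still shut and the bystanders are undisturbed. I'm handing in.

```bash
python3 -c "
from bench import r
print(r.hand_in())"
```

```text
the job is handed in; nothing more can be done
None
```

The fuse box's short door popped half open, was pushed back to about 1.9 rad and stayed there with the hand clear; the long door and the bystanders looked undisturbed, and the job is handed in (no verdict was returned).

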